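Shut and lock a filter-box access panel with a quarter-turn stud

ROBOT

A 6-joint arm with a two-finger parallel gripper is mounted at the origin on a cart in front of the work surface, level with it; the furniture and walls round the work are solid. World frame = base frame: x ahead of the robot, y to its left, z up, the work surface at z = 0. Lengths are in m, angles in rad, forces in N, time in s.
With the tool pointing down it reaches from about 0.35 to 0.85 m from the base axis. Payload 8.1 kg.
Tool frame: the origin (TCP) lies between the finger pads; the fingertips stand 14 mm ahead of it and the grasp point (between the pads) lies 5 mm behind it; z points along the fingers, y is the line along which they close (so a half turn about z gives the same grasp; the last joint's range is limited). The gripper opens to 85 mm and grips with 20 to 120 N. Pads are 22 mm wide; open, the fingers measure 114 mm over their backs; the gripper's body (76 mm by 85 mm) begins 54 mm behind the grasp point. The pads swing forward as they close: fully open they stand 13 mm farther back than shut.
Start: joints at [-1.379, 0.13, 1.488, -0, 1.523, -0.085], TCP at [0.164, -0.577, 0.245] pointing down, gripper open.
Joint ranges: [-2.96, 2.96], [-0.89, 2.26], [0.02, 2.5], [-1.34, 4.48], [0, 2.73], [-2.66, 2.66]. Speed limits (rad/s): [2.39, 2.39, 2.79, 3.14, 3.14, 3.14].

INTERFACE

Orientations are given as a unit quaternion [x, y, z, w].
In Python, from bench import state, imaging, job_done gives the robot as it stands.
- The arm moves only by the shell command python3 -m creep 'ROWS'. ROWS is JSON, a list that holds one entry, the list of rows, each a list of 5 numbers: the shift along the tool's x, y, z in mm, then the turn about the tool's z in degrees, then the finger opening in mm, from 0 to 85.4. A call has 1 to 20 rows; each row is the pose to reach, as a shift and turn from the pose commanded when the call began, along the tool's axes at that moment; what a row does not reach only later rows make up. A row lasts 1/12 s, in which the tool goes at most 41.7 mm and 7.16 degrees, less where a joint would pass 70% of its speed; a pose out of reach is approached as far as the arm can. A call with a gripper value outside its range is refused whole. The fingers move at their own pace and stop on an object; the grip force is fixed at half the most. Time passes only in rows, so rows that repeat a pose let the fingers close. It gives the time, the measured TCP pose, the force, the opening and the grip force at its end, in the units of the state.
- state(): the state, without advancing time (a new reading comes with each control period).
- imaging.capture(name): name is "scene" or "top"; returns (picture, depth): 384x512x3 uint8, red, green, blue; 384x512 float32, m along the optical axis (not along the pixel's ray), 0 where there is no reading.
- imaging.camera_params(name): a dict with "fovy" (degrees; the focal length in pixels is half the picture's height over the tangent of half this angle, whatever the lens; pixels are square), "cx", "cy" (the principal point, pixels), "rvec" (rotation vector, rad) and "tvec" (3), from world to camera coordinates, as OpenCV has them. Camera axes: x right, y down, z forward; pixel columns grow to the right and rows downward; lengths in m; the calibration is good to about 2 mm. A picture is of the moment at which its call begins. camera_params takes no time and is no camera call.
- job_done(): hands the job in; it is judged then, once.
The state is a dict: "time_s": time; "qpos": joint angles; "qvel": joint speeds; "tau": joint torques, N m; "position": TCP position; "orientation": TCP orientation; "ft_force": force on the tool from outside, world axes, zero at the start; "torque": the same for the moment, N m; "finger_gap": finger opening in m; "finger_force": force on a finger pad.
Only numpy, scipy, OpenCV 4.12 (cv2) and the standard library are available. Lean on these libraries where they do the work, as an engineer would, in place of code of your own. Each camera call takes 0.05 s, during which the arm holds its last target. There are 200 camera calls.

TASK

Swing the ajar access panel of the grey dust-filter box fully shut, then take the loose quarter-turn stud from its wooden stand, feel for the hidden spring receptacle under the panel's slot, push the stud in and turn it a quarter turn clockwise (seen from above) so that it clicks up into its notch and stays locked when you let go. Work gently, never leaning on the box with more than about 30 N, and leave the other things on the table where they are.

Things in the scene. Friction and masses are not known exactly. Their poses are not given: they have to be found in the camera images.
- filter_box: Grey sheet-metal dust-filter box fixed to the table, 180 (x) x 200 (y) x 60 mm high, black hose collar on its +x side. Origin: centre of its underside; z up. The panel's hinge lies along box y at x = +78, z = 60 mm. With the panel shut its slot is centred at x = -30, y = 0, top face z = 64 mm. Under the slot hides a spring receptacle (see mouth).
- mouth (a point): Fixed point of the box at x = -30, y = 0, z = 57 mm: mid-travel of the receptacle's top face. Its own slot is 30 mm (box x) x 10 mm (box y). It floats: it sits, unmeasured, up to 9 mm off this point along box y only (no x offset, no yaw; 40 N to shift). The stud's foot bar enters only parallel to box x and over that slot, else it lands on this face.
- turn_depth (a point): Fixed point of the box at x = -30, y = 0, z = 40.5 mm. A spring plunger meets the stud's tip at box z = 48.5 with 5 N, rising 0.5 N per mm. Tip below 40.5: the stud can turn, clockwise from above only, to a stop at 90 deg. At z = 37.5 the flange hits the panel (hard stop). Let go at 90 deg it springs up into its notch, tip at z = 43; let go unturned it stays standing at about 48.
- panel (a joint): Hinge of the access panel, rad: 0 = shut flat on the box, positive = near edge raised. Starts between 0.25 and 0.6. The hinge is stiff: the panel stays where it is left and needs about 2 N at its near edge to move down.
- panel_edge (a point): Point on the panel's top face, 7 mm inside the middle of its free (near, -x) edge, 138 mm from the hinge: press near here to shut it. The panel is a plain aluminium plate 145 (box x) x 160 x 4 mm.
- slot (a point): Centre of the panel's slot, a 34 mm (box x) x 32 mm (box y) window, on the panel's top face, 108 mm from the hinge; it moves with the panel; its axes are those of the box when shut.
- stud: Loose steel quarter-turn stud, about 90 g, 56.5 mm tall, standing upright in the stand. Origin: the tip, centre of the underside (edges rounded 1 mm) of its foot bar; z up. Foot bar 26 mm long along the stud's x, 8 mm wide, 8 mm high; shank 8 mm diameter; flange 52 mm diameter, underside 26.5 and top 29.5 mm above the tip; a soft rubber ring under it gives way freely.
- stud_grip (a point): Point on the stud's axis, 47.5 mm above its tip, on the flat thumb wing: the wing is 36 mm (stud x, parallel to the foot bar) x 12 mm (stud y) and stands from 29.5 to 56.5 mm above the tip. Pinch it across its 12 mm thickness from above.
- stand: Fixed wooden block 70 x 70 x 36 mm with a 31 x 13 mm slot, 30 mm deep, that holds the stud's foot; the flange rests on its top. Origin: centre of its underside. It may stand left or right of the filter box.
- wax_tin: Bystander: round tin 68 mm across, 43 mm high, loose; origin under its centre.
- tape_measure: Bystander: tape measure in a case 31 x 79 x 63 mm, loose; origin under its centre.
- masking_tape: Bystander: roll of masking tape 98 mm across, 25 mm high, lying flat, loose; origin under its centre.
- wood_offcut: Bystander: small wood block 45 x 60 x 30 mm, loose; origin under its centre.
- chisel: Bystander: bench chisel 266 mm long, 27 mm thick, lying flat near the robot, loose; origin under its centre.
- sanding_block: Bystander: sanding block 67 x 112 x 33 mm, loose; origin under its centre.
Mind the look-alikes: they are no part of the job. Leave any yellow look-alike of the stud alone.

How it is judged:
By the outcome, as a careful person would: the job done as asked, in the order asked, and still so for the second after the job is handed in, with the robot touching nothing.
It also fails if it takes over 72 s, if anything falls off the work surface, if the arm or the gripper's body presses on something with over 40 N, if the wrist force passes 120 N, or if a joint passes its speed limit or range.

## Working session

There is one attempt and no reset: what is moved stays moved. The work goes in short steps, Python scripts to look and compute and a shell command to move; the robot and the scene stay as the last step left them, time stands still between calls to the robot, and variables do not carry over. Pictures are saved under pics/ and viewed, at most 10 in all, crops included, and the job is handed in when it is done.

```bash
ls; mkdir -p pics; cat > h.py <<'E'
import numpy as np, cv2, pickle
from bench import state, imaging
from scipy.spatial.transform import Rotation as R
def cam(n):
    p=imaging.camera_params(n); f=192/np.tan(np.radians(p['fovy'])/2)
    M=cv2.Rodrigues(np.array(p['rvec'],float))[0]; return f,p['cx'],p['cy'],M,np.array(p['tvec'],float)
def ray(n,u,v):
    f,cx,cy,M,t=cam(n); d=M.T@np.array([(u-cx)/f,(v-cy)/f,1.]); return -M.T@t,d
def onplane(n,u,v,z):
    o,d=ray(n,u,v); return o+d*(z-o[2])/d[2]
def cloud(n,D):
    f,cx,cy,M,t=cam(n); v,u=np.mgrid[:384,:512]
    P=np.stack([(u-cx)/f*D,(v-cy)/f*D,D],-1); W=(P-t)@M; W[D==0]=np.nan; return W
def proj(n,P):
    f,cx,cy,M,t=cam(n); c=M@np.array(P)+t; return f*c[0]/c[2]+cx,f*c[1]/c[2]+cy
E
python3 - <<'E'
from h import *
for n in('scene','top'):
    I,D=imaging.capture(n); np.savez('c_'+n,I=I,D=D); print(n,imaging.camera_params(n),-cam(n)[3].T@cam(n)[4])
    cv2.imwrite(f'pics/{n}0.png',cv2.resize(I[:,:,::-1],(800,600)))
print(state())
E
```

```text
pics
scene {'fovy': 49.00198368181607, 'cx': 256.5870801304991, 'cy': 188.38584627625036, 'rvec': array([ 0.79874175, -2.6301137 ,  1.05149771]), 'tvec': array([0.38636179, 0.29282186, 1.2476141 ])} [-0.01716457  0.75884159  1.10246353]
top {'fovy': 43.85095099857253, 'cx': 258.3927316206743, 'cy': 194.19229836081104, 'rvec': array([ 2.13910926, -2.11722731,  0.16564341]), 'tvec': array([-0.05271264,  0.5019351 ,  1.39346705])} [ 0.26293967 -0.06652466  1.45701925]
{'time_s': 0.1, 'qpos': array([-1.37940643e+00,  1.31079930e-01,  1.48916151e+00,  2.95615428e-05,
        1.52303072e+00, -8.53923701e-02]), 'qvel': array([-0.00078072, -0.00156118, -0.00222497,  0.00104225,  0.00149934,
        0.00068487]), 'tau': array([ 1.16106636e-03, -5.70953500e+01, -5.01942158e+01, -7.99944337e-05,
        8.21332389e-03,  3.12342740e-05]), 'position': array([ 0.16390214, -0.57668483,  0.24435761]), 'orientation': array([ 9.90438971e-01,  1.37949048e-01, -2.97424371e-05, -8.39355708e-04]), 'ft_force': array([-0.30772651, -0.29756142,  0.4878677 ]), 'torque': array([-0.03728222,  0.02153117,  0.0331707 ]), 'finger_force': 0.0, 'finger_gap': 0.08544815729514169}
```

View pics/scene0.png

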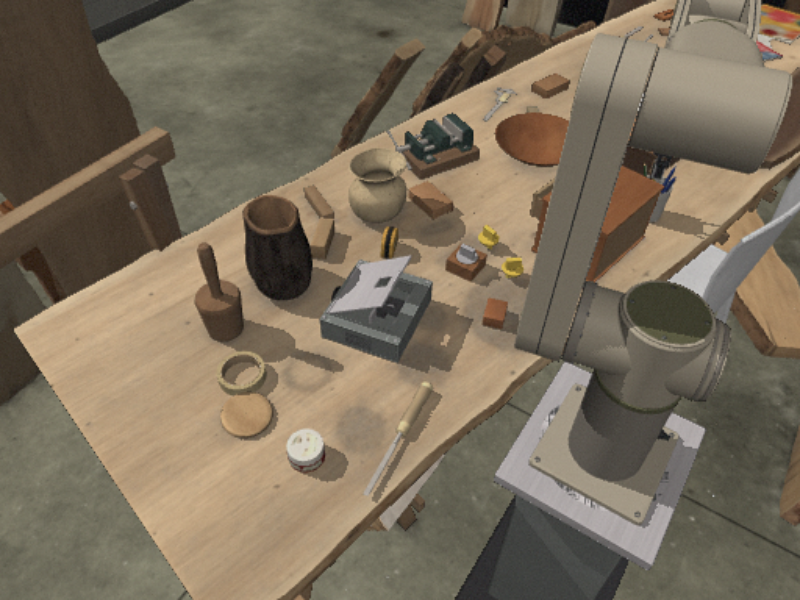

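View pics/top0.png

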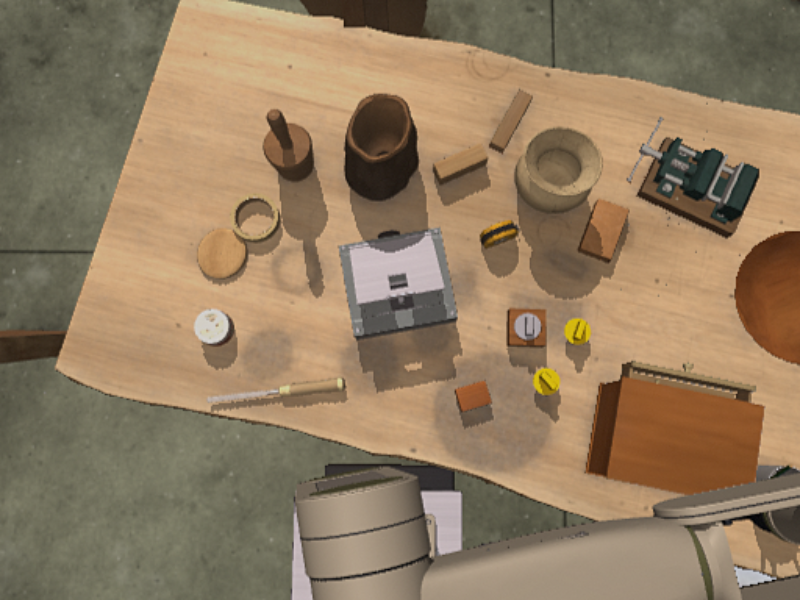

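The top view has the grey box at about (398,283), with its panel ajar and the slot at (398,280). The stand with the grey stud is at (527,327). Two yellow look-alikes sit at (577,331) and (546,381), the chisel at (278,390), and an orange block at (473,395).

```bash
cat > meas.py <<'E'
from h import *
def rect(P):
    (c,s,a)=cv2.minAreaRect(P.astype(np.float32)*1000); return np.round(c,1),np.round(s,1),round(a,1)
for n in('top','scene'):
    d=np.load(f'c_{n}.npz'); I,D=d['I'],d['D']; W=cloud(n,D)
    hsv=cv2.cvtColor(I,cv2.COLOR_RGB2HSV)
    grey=hsv[...,1]<70
    if n=='top':
        cb=onplane(n,398*.64,283*.64,.06); cs=onplane(n,527*.64,327*.64,.05); print('approx',cb,cs)
        tb=onplane(n,300*.64,390*.64,0); 
    near=lambda c,r:(np.abs(W[...,0]-c[0])<r)&(np.abs(W[...,1]-c[1])<r)
    m=near(cb,.16)&grey
    rim=m&(abs(W[...,2]-.06)<.008); print(n,'rim',rim.sum(),rect(W[rim][:,:2]),np.median(W[rim][:,2]))
    allb=near(cb,.16)&(W[...,2]>.045)&grey; print(' all>45',rect(W[allb][:,:2]))
    pan=m&(W[...,2]>.075)&(I.min(-1)>120); P=W[pan]; 
    c=P.mean(0); nn=np.linalg.svd(P-c,full_matrices=False)[2][2]; nn*=np.sign(nn[2]); print(' panel',pan.sum(),c,nn,'tilt',np.arccos(nn[2]),'zmax',np.percentile(P[:,2],[1,50,99]),rect(P[:,:2]), 'res',np.std((P-c)@nn))
    s=near(cs,.05)
    st=s&(abs(W[...,2]-.036)<.006); print(' stand',st.sum(),rect(W[st][:,:2]),np.median(W[st][:,2]))
    wg=s&(W[...,2]>.055)&(W[...,2]<.08); print(' wing',wg.sum(),rect(W[wg][:,:2]),np.median(W[wg],0),W[wg].mean(0))
    fl=s&grey&(W[...,2]>.03); print(' flange',fl.sum(),rect(W[fl][:,:2]))
    tab=(abs(W[...,2])<.02); print(' table z',np.nanmedian(W[tab][:,2]))
    np.savez('m_'+n,W=W)
d=np.load('c_top.npz')['I']; e=np.load('c_scene.npz')['I']
a=cv2.resize(d[130:230,200:400],(800,400),interpolation=cv2.INTER_CUBIC)
b=cv2.resize(e[140:240,190:350],(640,400),interpolation=cv2.INTER_CUBIC)
out=np.zeros((600,800,3),np.uint8); out[:300,:600]=cv2.resize(a,(600,300)); out[300:,:480]=cv2.resize(b,(480,300)); cv2.imwrite('pics/crop1.png',out[:,:,::-1])
E
python3 meas.py
```

```text
approx [ 0.53885664 -0.036384    0.06      ] [ 0.45780922 -0.28249206  0.05      ]
top rim 1762 (array([548.3, -33.3]), array([191. , 200.3]), 11.1) 0.059323510764397645
 all>45 (array([549.2, -32.9]), array([193.8, 200.3]), 11.2)
 panel 1555 [ 0.55026123 -0.03201743  0.10699926] [0.51105685 0.0969225  0.85406494] tilt 0.5470457681706195 zmax [0.07590305 0.10615186 0.14023527] (array([553.7, -32.2]), array([110.8, 160.1]), 10.9) res 0.0021083683780353836
 stand 421 (array([ 460.8, -283.7]), array([69.1, 69.9]), 87.8) 0.036245731882299126
 wing 51 (array([ 460.4, -283. ]), array([11. , 35.3]), 88.2) [ 0.45982263 -0.28319391  0.06415199] [ 0.46039757 -0.28354113  0.06452853]
 flange 227 (array([ 461.4, -284.4]), array([50.5, 50.1]), 66.9)
 table z -0.0007153101633300037
scene rim 1147 (array([550.5, -29.9]), array([189.2, 209.1]), 11.4) 0.05857717940716611
 all>45 (array([553. , -29.4]), array([194.6, 210. ]), 11.1)
 panel 754 [ 0.55273091 -0.0251981   0.10681192] [0.51183616 0.09740375 0.85354335] tilt 0.5480476799266314 zmax [0.07606766 0.10618363 0.13891897] (array([557.7, -28.2]), array([111.7, 165.4]), 10.9) res 0.001375388117635667
 stand 201 (array([ 463.4, -279. ]), array([75.5, 70.8]), 87.4) 0.03533586651819459
 wing 37 (array([ 463.9, -278.6]), array([16.2, 33.9]), 89.4) [ 0.46375842 -0.27771469  0.06230246] [ 0.46302173 -0.27830115  0.06174251]
 flange 132 (array([ 465.9, -288.8]), array([48.8, 69.6]), 15.3)
 table z -0.0008802483945876794
```

View pics/crop1.png

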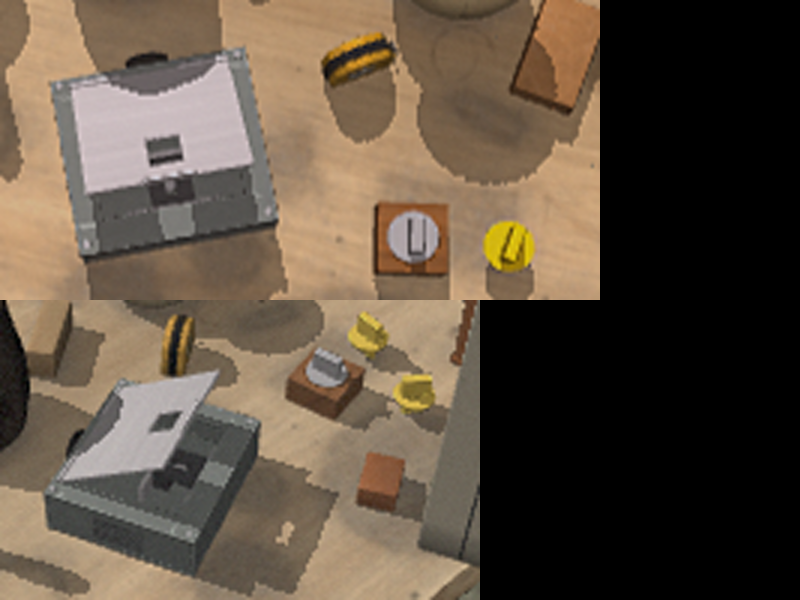

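The crop shows the slot window at about (165,150) and the dark receptacle under it at (172,188). The wing's long axis lies almost along world x. The measured heights (rim 59 mm, stand 36 mm, wing top 64–66 mm, panel tilt 0.547 rad) match the text, and so do the sizes. Next I work out the approach shift.

```bash
cat >> h.py <<'E'
def to(x,y,z,yaw=None):
    s=state(); Q=R.from_quat(s['orientation']); X=Q.as_matrix()
    y0=np.degrees(np.arctan2(X[1,0],X[0,0]))
    d=X.T@(np.array([x,y,z])-s['position'])*1000
    print('shift',np.round(d,1),'yaw',round(y0,2),'turn',None if yaw is None else round(-(yaw-y0),2),'tool z',np.round(X[:,2],4))
B=np.array([.545,-.034]); BY=np.radians(10.9)
def box(x,y): # mm -> world
    return B+R.from_euler('z',BY).as_matrix()[:2,:2]@np.array([x,y])/1000
E
python3 - <<'E'
from h import *
W=np.load('m_top.npz')['W']; c,s=np.cos(BY),np.sin(BY)
q=W[...,:2]-B; bx=c*q[...,0]+s*q[...,1]; by=-s*q[...,0]+c*q[...,1]
m=(abs(bx)<.13)&(abs(by)<.13)&(W[...,2]>.05)
r=m&(W[...,2]<.064)
print('bx by rim pct',np.percentile(bx[r],[.5,2,98,99.5]),np.percentile(by[r],[.5,2,98,99.5]))
p=m&(W[...,2]>.11); print('panel edge bx min',np.percentile(bx[p],[.5,2]),'by',np.percentile(by[p],[1,99]))
e=box(-36,0); print(e); to(*e,.30,190.9); to(*e,.17,190.9)
print('max height, corridor', np.nanmax(W[(W[...,1]>-.5)&(W[...,1]<.1)&(W[...,0]<.62)&(W[...,0]>.3)][:,2]))
E
```

```text
bx by rim pct [-0.09195561 -0.09117931  0.08695299  0.09397244] [-0.09938495 -0.09782117  0.09823614  0.0997514 ]
panel edge bx min [-0.04735908 -0.04696314] by [-0.07834359  0.07853614]
[ 0.50964949 -0.04080744]
shift [ 479.  -421.1  -54.9] yaw 15.86 turn -175.04 tool z [-3.0e-04  1.7e-03 -1.0e+00]
shift [ 479.  -420.9   75.1] yaw 15.86 turn -175.04 tool z [-3.0e-04  1.7e-03 -1.0e+00]
max height, corridor 0.17124868841309474
```

```bash
python3 -m creep '[[[0,0,-40,0,0],[20,-15,-56,-7,0],[50,-42,-56,-14,0],[80,-70,-56,-21,0],[110,-97,-56,-28,0],[140,-123,-56,-35,0],[170,-149,-56,-42,0],[200,-176,-56,-49,0],[230,-202,-56,-56,0],[260,-229,-56,-63,0],[290,-255,-56,-70,0],[320,-281,-56,-77,0],[350,-308,-56,-84,0],[380,-334,-56,-91,0],[410,-360,-56,-98,0],[440,-387,-56,-105,0],[460,-404,-56,-112,0],[475,-417,-56,-119,0],[479,-421,-56,-126,0],[479,-421,-56,-133,0]]]'; python3 -c "
from h import *
e=box(-36,0);to(*e,.17,190.9);print(state()['ft_force'])"
```

```text
time_s: 1.77
position: [0.5101, -0.0393, 0.3005]
orientation: [0.264, 0.964, 0.0, -0.001]
ft_force: [-0.2, -0.2, 0.4]
finger_gap: 0.0004
finger_force: 0.0
shift [ -0.6  -1.5 130.5] yaw 149.37 turn -41.53 tool z [-1.3e-03  7.0e-04 -1.0e+00]
[-0.24893511 -0.19760775  0.43058713]
```

```bash
python3 -m creep '[[[0,-1,30,-7,0],[0,-1,60,-14,0],[0,-1,90,-21,0],[0,-1,110,-28,0],[0,-1,125,-35,0],[-0.6,-1.5,130,-41.5,0],[-0.6,-1.5,130,-41.5,0]]]'; python3 -c "
from h import *
e=box(-36,0);to(*e,.156,190.9)"
```

```text
time_s: 2.35
position: [0.5077, -0.0426, 0.1686]
orientation: [-0.093, 0.996, 0.001, -0.002]
ft_force: [0.1, -0.8, 0.0]
finger_gap: 0.0001
finger_force: 0.0
shift [-2.3  1.4 12.6] yaw -169.33 turn -360.23 tool z [-4.6e-03  8.0e-04 -1.0e+00]
```

```bash
python3 -m creep '[[[0,0,8,0,0],[0,0,16,0,0],[3,0,22,0,0],[5,0,28,0,0],[8,0,35,0,0],[10,0,41,0,0],[12,0,48,0,0],[14,0,54,0,0],[15,0,60,0,0],[16,0,66,0,0],[17,0,71,0,0],[18,0,76,0,0],[19,0,80,0,0],[20,0,83,0,0],[20,0,85,0,0],[20,0,86,0,0]]]'
```

```text
time_s: 3.68
position: [0.4895, -0.0464, 0.0849]
orientation: [-0.09, 0.996, 0.0, -0.0]
ft_force: [-0.8, -0.7, 1.2]
finger_gap: -0.0001
finger_force: 0.4
```

```bash
python3 -m creep '[[[0,0,1,0,0],[0,0,2,0,0],[0,0,3,0,0],[0,0,4,0,0],[0,0,5,0,0],[0,0,5.5,0,0],[0,0,6,0,0],[0,0,6,0,0]]]'
```

```text
time_s: 4.35
position: [0.4898, -0.0465, 0.0792]
orientation: [-0.09, 0.996, 0.0, 0.0]
ft_force: [0.0, 0.5, 0.6]
finger_gap: -0.0004
finger_force: 0.0
```

```bash
python3 -m creep '[[[0,0,0.5,0,0],[0,0,1,0,0],[0,0,1.5,0,0],[0,0,2,0,0],[0,0,2,0,0]]]'; python3 -c "
from h import *
I,D=imaging.capture('scene');W=cloud('scene',D);np.savez('c_s2',I=I,D=D)
cv2.imwrite('pics/s2.png',cv2.resize(I[130:250,190:350,::-1],(640,480)))"
```

```text
time_s: 4.77
position: [0.4898, -0.0465, 0.0779]
orientation: [-0.09, 0.996, -0.0, -0.0]
ft_force: [-3.8, 0.5, 6.9]
finger_gap: -0.0003
finger_force: 3.5
```

View pics/s2.png

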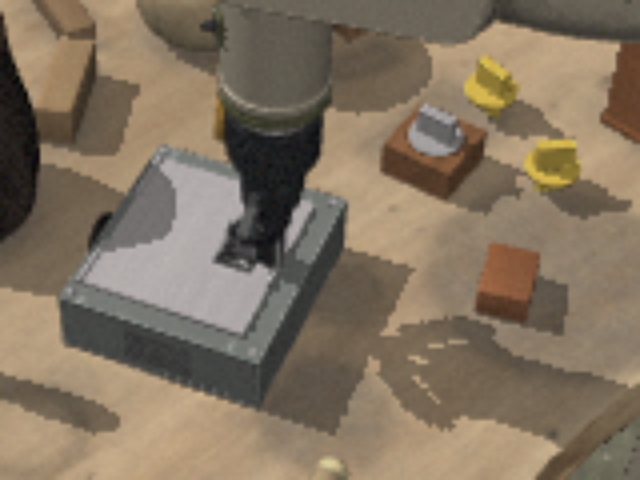

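The picture shows the panel lying flat and the slot next to the fingertips. The tip stopped at z = 63.9 mm with about 7 N. I press a little more, then lift off and go over to the stand.

```bash
python3 -m creep '[[[0,0,0.6,0,0],[0,0,1,0,0],[0,0,1,0,0]]]';  python3 -m creep '[[[0,0,-20,0,0],[0,0,-50,0,0],[5,-15,-80,0,20],[15,-50,-80,2,40],[25,-85,-80,4,40],[35,-120,-80,6,40],[47,-155,-80,8,40],[58,-190,-80,10,40],[66,-215,-80,12,40],[70,-226,-80,12,40],[70,-226,-80,12,40]]]'; python3 - <<'E'
from h import *
for n in('scene','top'):
    I,D=imaging.capture(n); np.savez('c_'+n,I=I,D=D)
from scipy import ndimage
I=np.load('c_top.npz')['I']; 
a=cv2.resize(I[130:240,200:360,::-1],(800,550),interpolation=cv2.INTER_CUBIC); cv2.imwrite('pics/t3.png',a)
print(proj('top',[*box(-30,0),.064]),proj('scene',[*box(-30,0),.064]),proj('top',[.4605,-.2835,.066]))
for n in('top','scene'):
    d=np.load(f'c_{n}.npz');I,D=d['I'],d['D'];W=cloud(n,D);q=W[...,:2]-B;c,s=np.cos(BY),np.sin(BY)
    bx=1000*(c*q[...,0]+s*q[...,1]); by=1000*(-s*q[...,0]+c*q[...,1])
    g=cv2.cvtColor(I,cv2.COLOR_RGB2GRAY)
    reg=(abs(bx+30)<32)&(abs(by)<32)
    dark=reg&(g<110); lab,k=ndimage.label(dark)
    for i in range(1,k+1):
        v,u=np.where(lab==i)
        if len(v)>20:
            P=np.array([onplane(n,a,b,.064)[:2] for a,b in zip(u,v)])-B
            Px=1000*(c*P[:,0]+s*P[:,1]);Py=1000*(-s*P[:,0]+c*P[:,1]); print(n,'dark',len(v),Px.min(),Px.max(),Py.min(),Py.max(),Px.mean(),Py.mean())
    pl=(abs(bx)<110)&(abs(by)<100)&(g>150)&(abs(W[...,2]-.064)<.012); 
    print(n,'panel z',np.median(W[pl][:,2]),np.percentile(bx[pl],[1,99]),np.percentile(by[pl],[1,99]),np.polyfit(bx[pl],W[pl][:,2],1))
    print(cv2.minAreaRect(np.float32(W[pl][:,:2]*1000)))
E
```

```text
time_s: 5.07
position: [0.4899, -0.0465, 0.0777]
orientation: [-0.09, 0.996, -0.0, -0.0]
ft_force: [-9.1, 1.0, 16.1]
finger_gap: -0.0002
finger_force: 7.8
time_s: 5.98
position: [0.4609, -0.2837, 0.1562]
orientation: [0.016, 1.0, -0.0, -0.0]
ft_force: [0.2, -0.0, 0.1]
finger_gap: 0.0401
finger_force: 0.0
(np.float64(255.70357384578605), np.float64(188.57664684119308)) (np.float64(250.33523921570924), np.float64(192.49141566962606)) (np.float64(338.4340483877936), np.float64(207.63598168169364))
top dark 101 -47.827823560515824 -14.641729861755557 -15.554766972961584 16.074849506511576 -30.18966715619489 0.18569633632521515
top panel z 0.0633143595392311 [-66.97165909  77.94846666] [-78.48796112  79.79474911] [-5.80744720e-06  6.32249553e-02]
((546.7042236328125, -37.296417236328125), (170.8039093017578, 192.7812042236328), 10.641140937805176)
scene dark 62 -44.39370720988835 -11.421566405737112 -10.315432037534856 19.204736133300514 -27.781778754539683 4.005449375591538
scene panel z 0.06271782855538248 [-62.40478186  78.83655883] [-76.90268298  81.78074071] [8.75100066e-07 6.27225828e-02]
((547.9600830078125, -28.735519409179688), (164.96929931640625, 188.2582550048828), 11.48452091217041)
```

View pics/t3.png

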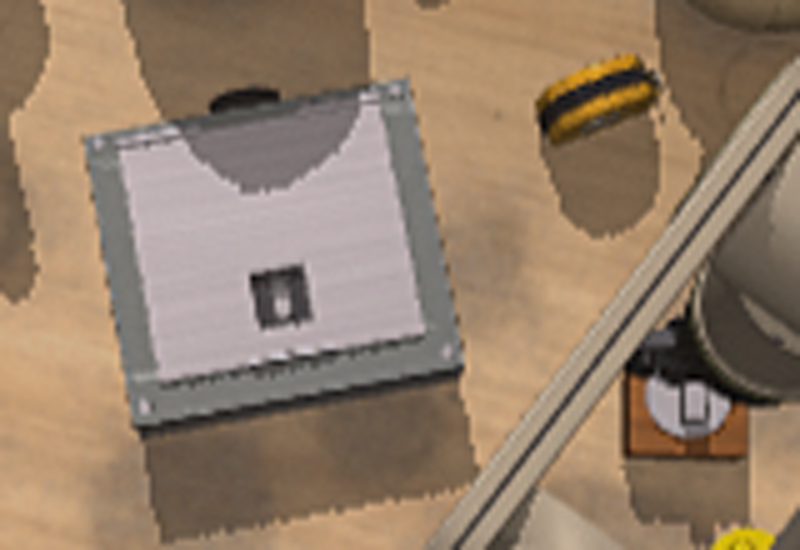

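The top view shows the panel closed flat and the window at crop (281,297), which is box (-30.2, 0.2), with a pale streak in it. The stud's wing is at (695,403) and the fingers are clear of it. Now I go down and grip.

```bash
python3 -m creep '[[[-1,1.7,25,0.2,40],[-1,1.7,50,0.2,40],[-1,1.7,70,0.2,40],[-1,1.7,85,0.2,40],[-1,1.7,95,0.2,40],[-1,1.7,100,0.2,40],[-1,1.7,100,0.2,40]]]';  python3 -m creep '[[[0,0,0,0,30],[0,0,0,0,22],[0,0,0,0,16],[0,0,0,0,13],[0,0,0,0,10],[0,0,0,0,8],[0,0,0,0,5],[0,0,0,0,5],[0,0,0,0,5],[0,0,0,0,5]]]'
```

```text
time_s: 6.67
position: [0.4624, -0.2783, 0.0554]
orientation: [0.015, 1.0, 0.001, -0.001]
ft_force: [0.3, -0.3, 0.1]
finger_gap: 0.0401
finger_force: 0.0
time_s: 7.5
position: [0.4635, -0.2811, 0.0579]
orientation: [0.016, 1.0, -0.001, 0.001]
ft_force: [-0.3, -3.5, 6.3]
finger_gap: 0.0107
finger_force: 59.5
```

```bash
python3 -m creep '[[[0,0,0,0,5],[0,0,0,0,5],[0,0,0,0,5]]]';  python3 -m creep '[[[0,0,-1,0,5],[0,0,-2,0,5],[0,0,-2,0,5]]]';python3 -c "
from h import *
s=state();print(s['torque'],s['qvel'])"
```

```text
time_s: 7.75
position: [0.4635, -0.2811, 0.0579]
orientation: [0.016, 1.0, -0.001, 0.001]
ft_force: [-0.9, -3.8, 6.6]
finger_gap: 0.011
finger_force: 59.5
time_s: 8.0
position: [0.4629, -0.2809, 0.0587]
orientation: [0.016, 1.0, -0.001, 0.001]
ft_force: [0.8, -5.0, -0.3]
finger_gap: 0.0105
finger_force: 58.9
[-1.26124654 -0.16105005  0.07585839] [0.00013009 0.00084935 0.00027256 0.00195236 0.00019082 0.00071816]
```

```bash
python3 -m creep '[[[0,0,-3,0,5],[0,0,-6,0,5],[0,0,-10,0,5],[0,0,-15,0,5],[0,0,-20,0,5],[0,0,-26,0,5],[0,0,-34,0,5],[0,0,-45,0,5],[0,0,-60,0,5],[0,0,-80,0,5],[0,0,-80,0,5],[0,0,-80,0,5]]]';python3 - <<'E'
from h import *
s=state();print(s['torque'],s['orientation'])
for n in('scene','top'):
    I,D=imaging.capture(n); np.savez('c3_'+n,I=I,D=D)
I=np.load('c3_scene.npz')['I']; u,v=map(int,proj('scene',[.463,-.281,.12])); print(u,v)
J=np.load('c3_top.npz')['I'];a,b=map(int,proj('top',[.463,-.281,.12])); print(a,b)
o=np.hstack([cv2.resize(I[v-35:v+35,u-35:u+35],(400,400),interpolation=cv2.INTER_CUBIC),cv2.resize(J[b-35:b+35,a-35:a+35],(400,400),interpolation=cv2.INTER_CUBIC)])
cv2.imwrite('pics/g4.png',o[:,:,::-1])
E
```

```text
time_s: 9.0
position: [0.4636, -0.2801, 0.14]
orientation: [0.016, 1.0, -0.001, 0.001]
ft_force: [-0.9, 0.1, -0.4]
finger_gap: 0.0108
finger_force: 59.3
[0.02679953 0.01761921 0.02173699] [ 1.59825283e-02  9.99871033e-01 -7.46125877e-04  1.38543470e-03]
300 146
340 204
```

View pics/g4.png

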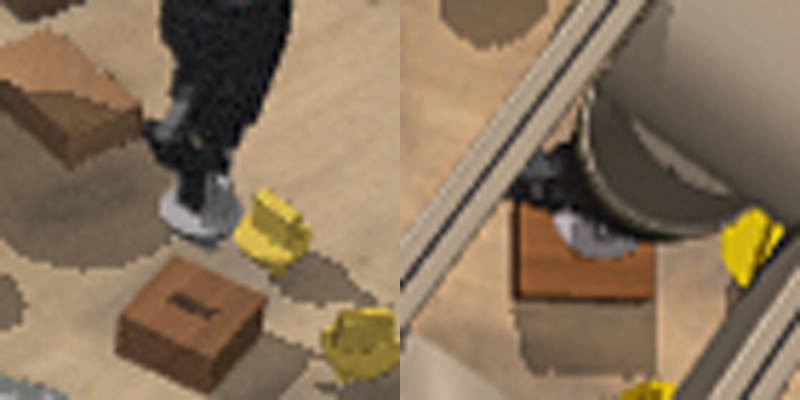

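The two crops show the stud hanging upright in the fingers over the empty stand (flange at about (200,215) left, (600,225) right). The look-alikes are undisturbed. Now I carry it over the slot.

```bash
python3 -m creep '[[[0,10,-8,0,5],[-4,30,-10,-1,5],[-10,55,-10,-3,5],[-15,80,-10,-4.5,5],[-20,105,-10,-6,5],[-25,130,-10,-7.5,5],[-30,155,-10,-9,5],[-34,180,-10,-10,5],[-39,205,-10,-11.5,5],[-43,228,-10,-12.7,5],[-45.7,240,-8,-12.7,5],[-45.7,242.3,0,-12.7,5],[-45.7,242.3,10,-12.7,5],[-45.7,242.3,18,-12.7,5],[-45.7,242.3,18,-12.7,5],[-45.7,242.3,18,-12.7,5]]]'; python3 -c "
from h import *
to(.5170,-.0394,.109,190.9)
for n in('scene','top'):
    I,D=imaging.capture(n); np.savez('c4_'+n,I=I,D=D)
I=np.load('c4_scene.npz')['I']; u,v=map(int,proj('scene',[.516,-.04,.08])); print(u,v)
J=np.load('c4_top.npz')['I'];a,b=map(int,proj('top',[.516,-.04,.08])); print(a,b)
o=np.hstack([cv2.resize(I[v-30:v+30,u-30:u+30],(400,400),interpolation=cv2.INTER_CUBIC),cv2.resize(J[b-30:b+30,a-30:a+30],(400,400),interpolation=cv2.INTER_CUBIC)])
cv2.imwrite('pics/g5.png',o[:,:,::-1])
"
```

```text
time_s: 10.43
position: [0.5149, -0.0398, 0.1189]
orientation: [-0.094, 0.996, 0.0, -0.001]
ft_force: [0.7, -0.1, -1.5]
finger_gap: 0.0107
finger_force: 59.3
shift [-2.2  0.   9.9] yaw -169.23 turn -360.13 tool z [-2.8e-03  3.0e-04 -1.0e+00]
250 189
255 187
```

View pics/g5.png

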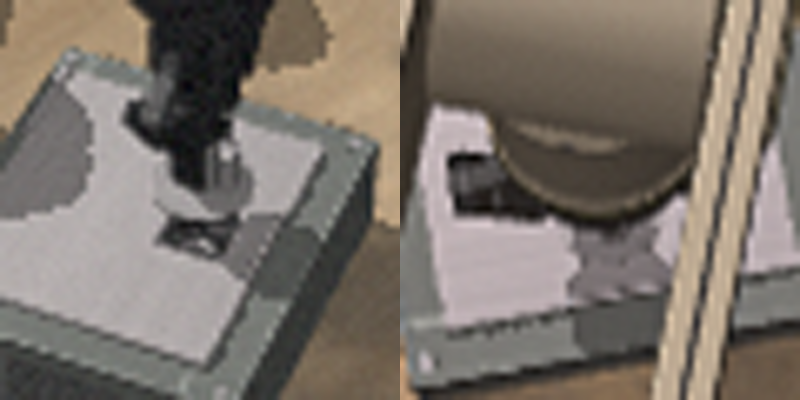

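The left crop shows the flange at (205,190), just above the window at (195,238), so the foot is over the window. Now I lower it gently to just inside the panel.

```bash
python3 -m creep '[[[-1,0,2,0,5],[-1,0,4,0,5],[-1,0,5,0,5],[-1,0,6,0,5],[-1,0,6,0,5]]]'; python3 -m creep '[[[0,0,0.7,0,5],[0,0,1.4,0,5],[0,0,2.1,0,5],[0,0,2.8,0,5],[0,0,3.5,0,5],[0,0,3.5,0,5]]]'
```

```text
time_s: 10.95
position: [0.5169, -0.0388, 0.1141]
orientation: [-0.095, 0.996, 0.0, -0.0]
ft_force: [0.7, -0.0, -1.0]
finger_gap: 0.011
finger_force: 59.3
time_s: 11.45
position: [0.5169, -0.0388, 0.1106]
orientation: [-0.095, 0.996, 0.0, -0.0]
ft_force: [-0.3, 0.2, -0.3]
finger_gap: 0.0106
finger_force: 59.3
```

```bash
python3 -m creep '[[[0,0,0.5,0,5],[0,0,1,0,5],[0,0,1.5,0,5],[0,0,1.5,0,5]]]'; for i in 1 2 3; do echo; done; python3 -m creep '[[[1,0,1.5,0,5],[2,0,1.5,0,5],[2,0,1.5,0,5]]]';  python3 -m creep '[[[1,0,0,0,5],[1,0,0,0,5]]]';  python3 -m creep '[[[1,0,0,0,5],[1,0,0,0,5]]]'
```

```text
time_s: 11.78
position: [0.517, -0.0388, 0.1092]
orientation: [-0.095, 0.996, 0.0, -0.0]
ft_force: [0.2, 0.2, -1.2]
finger_gap: 0.0107
finger_force: 59.3



time_s: 12.03
position: [0.5148, -0.0392, 0.1076]
orientation: [-0.095, 0.996, 0.0, -0.0]
ft_force: [0.2, 0.5, -1.3]
finger_gap: 0.0106
finger_force: 59.3
time_s: 12.2
position: [0.514, -0.0394, 0.1078]
orientation: [-0.095, 0.996, -0.0, -0.0]
ft_force: [0.1, -0.0, -1.1]
finger_gap: 0.0106
finger_force: 59.3
time_s: 12.37
position: [0.513, -0.0396, 0.1078]
orientation: [-0.095, 0.996, 0.0, -0.0]
ft_force: [-0.0, 0.4, -1.5]
finger_gap: 0.0106
finger_force: 59.3
```

```bash
python3 -m creep '[[[1,0,0,0,5],[1,0,0,0,5]]]';  python3 -m creep '[[[0.7,0,0,0,5],[0.7,0,0,0,5]]]'
```

```text
time_s: 12.53
position: [0.5124, -0.0397, 0.1079]
orientation: [-0.095, 0.996, -0.0, 0.0]
ft_force: [1.5, -0.2, -0.5]
finger_gap: 0.011
finger_force: 59.2
time_s: 12.7
position: [0.5121, -0.0398, 0.1081]
orientation: [-0.095, 0.996, -0.0, 0.001]
ft_force: [3.3, 1.5, -2.6]
finger_gap: 0.0108
finger_force: 59.0
```

```bash
python3 -m creep '[[[-2,0,0,0,5],[-4,0,0,0,5],[-6,0,0,0,5],[-7,0,0,0,5],[-7,0,0,0,5]]]';  python3 -m creep '[[[-1,0,0,0,5],[-1,0,0,0,5]]]';  python3 -m creep '[[[-1,0,0,0,5],[-1,0,0,0,5]]]';  python3 -m creep '[[[-0.7,0,0,0,5],[-0.7,0,0,0,5]]]'
```

```text
time_s: 13.12
position: [0.5184, -0.0385, 0.1077]
orientation: [-0.095, 0.996, 0.0, -0.0]
ft_force: [0.2, -1.1, -0.4]
finger_gap: 0.0105
finger_force: 59.2
time_s: 13.28
position: [0.5193, -0.0384, 0.1077]
orientation: [-0.095, 0.996, 0.0, -0.0]
ft_force: [0.5, -0.3, -1.4]
finger_gap: 0.0108
finger_force: 59.2
time_s: 13.45
position: [0.5203, -0.0382, 0.1078]
orientation: [-0.095, 0.996, 0.0, -0.0]
ft_force: [0.4, -0.8, -1.0]
finger_gap: 0.0108
finger_force: 59.2
time_s: 13.62
position: [0.5206, -0.0381, 0.1077]
orientation: [-0.095, 0.996, -0.0, -0.001]
ft_force: [-2.5, -0.3, 0.6]
finger_gap: 0.0105
finger_force: 59.6
```

```bash
python3 -m creep '[[[1.5,0,0,0,5],[3,0,0,0,5],[4.3,0,0,0,5],[4.3,0,0,0,5]]]';  python3 -m creep '[[[0,0,0.6,0,5],[0,0,1.2,0,5],[0,0,1.8,0,5],[0,0,1.8,0,5]]]';  python3 -m creep '[[[0,0,0.5,0,5],[0,0,1,0,5],[0,0,1,0,5]]]'
```

```text
time_s: 13.95
position: [0.5166, -0.0389, 0.1078]
orientation: [-0.095, 0.996, 0.0, 0.0]
ft_force: [-0.2, -0.1, -1.1]
finger_gap: 0.0108
finger_force: 59.4
time_s: 14.28
position: [0.5167, -0.0388, 0.1058]
orientation: [-0.095, 0.996, 0.0, -0.0]
ft_force: [0.8, -0.5, -0.9]
finger_gap: 0.011
finger_force: 59.4
time_s: 14.53
position: [0.5167, -0.0388, 0.1049]
orientation: [-0.095, 0.996, 0.0, -0.0]
ft_force: [0.1, 0.3, -0.8]
finger_gap: 0.0107
finger_force: 59.4
```

```bash
python3 - <<'E'
from h import *
# receptacle look through the window, before the stud came: brightness along box y, at box z=57
I=np.load('c_top.npz')['I']; g=cv2.cvtColor(I,cv2.COLOR_RGB2GRAY).astype(np.float32)
for X in(-42,-37,-33,-29,-25,-20):
    print(X,[int(cv2.getRectSubPix(g,(1,1),tuple(float(k) for k in proj('top',[*box(X,y),.057])))[0,0]) for y in range(-16,17,2)])
E
```

```text
-42 [121, 74, 68, 67, 64, 59, 66, 100, 116, 118, 95, 77, 66, 65, 60, 69, 125]
-37 [116, 74, 68, 67, 69, 79, 129, 173, 174, 168, 145, 91, 72, 68, 67, 71, 92]
-33 [113, 81, 67, 67, 68, 79, 140, 167, 173, 178, 140, 80, 72, 68, 68, 67, 110]
-29 [117, 85, 70, 67, 66, 83, 120, 122, 126, 133, 101, 77, 70, 70, 68, 60, 123]
-25 [113, 73, 69, 68, 67, 79, 93, 104, 107, 105, 93, 80, 72, 72, 67, 72, 114]
-20 [103, 59, 53, 51, 53, 64, 72, 80, 84, 81, 74, 56, 55, 59, 51, 55, 80]
```

```bash
python3 -m creep '[[[0,0,0.5,0,5],[0,0,1,0,5],[0,0,1,0,5]]]';  python3 -m creep '[[[0,0,0.5,0,5],[0,0,1,0,5],[0,0,1,0,5]]]'
```

```text
time_s: 14.78
position: [0.5167, -0.0389, 0.1039]
orientation: [-0.095, 0.996, 0.0, -0.0]
ft_force: [0.1, 0.2, -1.6]
finger_gap: 0.011
finger_force: 59.4
time_s: 15.03
position: [0.5167, -0.0389, 0.1029]
orientation: [-0.095, 0.996, 0.0, -0.0]
ft_force: [-0.7, -0.1, -0.8]
finger_gap: 0.011
finger_force: 59.4
```

```bash
python3 -m creep '[[[0,0,0.5,0,5],[0,0,1,0,5],[0,0,1,0,5]]]';  python3 -m creep '[[[0,0.7,0,0,5],[0,1.5,0,0,5],[0,1.5,0,0,5]]]';  python3 -m creep '[[[0,-1,0,0,5],[0,-2,0,0,5],[0,-3,0,0,5],[0,-3,0,0,5]]]'
```

```text
time_s: 15.28
position: [0.5167, -0.0389, 0.1019]
orientation: [-0.095, 0.996, 0.0, -0.0]
ft_force: [0.2, 0.4, -0.4]
finger_gap: 0.0107
finger_force: 59.4
time_s: 15.53
position: [0.5166, -0.0381, 0.102]
orientation: [-0.095, 0.996, -0.001, 0.0]
ft_force: [0.6, -6.2, -2.6]
finger_gap: 0.0109
finger_force: 59.2
time_s: 15.87
position: [0.5171, -0.0403, 0.102]
orientation: [-0.095, 0.996, 0.0, 0.0]
ft_force: [-0.6, -0.9, -1.4]
finger_gap: 0.0109
finger_force: 59.3
```

The bar is inside the receptacle: the +y wall pushes back with 6 N. I centre it and push down against the plunger.

```bash
python3 -m creep '[[[0,0.9,0,0,5],[0,0.9,1,0,5],[0,0.9,2,0,5],[0,0.9,3,0,5],[0,0.9,4,0,5],[0,0.9,4.5,0,5],[0,0.9,4.5,0,5]]]';  python3 -m creep '[[[0,0,0.8,0,5],[0,0,1.6,0,5],[0,0,2.4,0,5],[0,0,2.4,0,5]]]';  python3 -m creep '[[[0,0,0.8,0,5],[0,0,1.6,0,5],[0,0,2.4,0,5],[0,0,2.4,0,5]]]'
```

```text
time_s: 16.45
position: [0.5167, -0.0394, 0.0972]
orientation: [-0.095, 0.996, 0.0, -0.0]
ft_force: [0.4, 0.9, -1.0]
finger_gap: 0.011
finger_force: 59.3
time_s: 16.78
position: [0.517, -0.0395, 0.0954]
orientation: [-0.095, 0.996, -0.0, 0.0]
ft_force: [-1.6, -0.3, 4.7]
finger_gap: 0.0108
finger_force: 60.1
time_s: 17.12
position: [0.517, -0.0395, 0.0928]
orientation: [-0.095, 0.996, -0.0, 0.0]
ft_force: [-2.2, -0.5, 5.5]
finger_gap: 0.0107
finger_force: 60.2
```

```bash
python3 -m creep '[[[0,0,0.8,0,5],[0,0,1.6,0,5],[0,0,2.4,0,5],[0,0,3,0,5],[0,0,3,0,5]]]';  python3 -m creep '[[[0,0,0.7,0,5],[0,0,1.4,0,5],[0,0,2,0,5],[0,0,2,0,5]]]'
```

```text
time_s: 17.53
position: [0.5171, -0.0395, 0.09]
orientation: [-0.095, 0.996, -0.0, 0.0]
ft_force: [-3.8, 1.4, 7.1]
finger_gap: 0.0108
finger_force: 60.4
time_s: 17.87
position: [0.5171, -0.0395, 0.0882]
orientation: [-0.095, 0.996, -0.0, 0.0]
ft_force: [-3.1, -0.0, 8.9]
finger_gap: 0.0108
finger_force: 60.6
```

```bash
python3 -m creep '[[[0,0,0.5,0,5],[0,0,0.9,0,5],[0,0,0.9,0,5]]]'; python3 -m creep '[[[0,-0.1,0,5,5],[0,-0.25,0,10,5],[0.05,-0.4,0,15,5],[0.05,-0.4,0,15,5]]]'; python3 -c "
from h import *
print(state()['torque']);to(0,0,0)"
```

```text
time_s: 18.12
position: [0.5171, -0.0395, 0.0873]
orientation: [-0.095, 0.996, -0.0, 0.0]
ft_force: [-3.8, 0.6, 8.2]
finger_gap: 0.0108
finger_force: 60.6
time_s: 18.45
position: [0.518, -0.0401, 0.0879]
orientation: [0.039, 0.999, -0.0, 0.001]
ft_force: [-0.8, 0.7, 8.0]
finger_gap: 0.0108
finger_force: 60.6
[0.04986587 0.20595747 0.00265821]
shift [ 5.198e+02 -4.000e-01  8.660e+01] yaw 175.53 turn None tool z [ 2.5e-03 -4.0e-04 -1.0e+00]
```

```bash
python3 -m creep '[[[0,-0.15,0.2,6,5],[0,-0.3,0.4,12,5],[0.1,-0.5,0.4,18,5],[0.15,-0.65,0.4,25,5],[0.15,-0.65,0.4,25,5]]]'; python3 -c "
from h import *
print(state()['torque']);to(0,0,0)"; python3 -m creep '[[[0,-0.15,0,6,5],[0,-0.3,0,12,5],[0.1,-0.5,0,18,5],[0.15,-0.65,0,25,5],[0.15,-0.65,0,25,5]]]'; python3 -c "
from h import *
print(state()['torque']);to(0,0,0)"
```

```text
time_s: 18.87
position: [0.5182, -0.0406, 0.0877]
orientation: [0.256, 0.967, 0.0, 0.002]
ft_force: [-0.7, 0.9, 8.7]
finger_gap: 0.0108
finger_force: 60.6
[ 0.20039558 -0.06929792 -0.03201913]
shift [ 470.9 -220.9   85.9] yaw 150.39 turn None tool z [ 3.4e-03 -2.0e-04 -1.0e+00]
time_s: 19.28
position: [0.518, -0.0409, 0.0878]
orientation: [0.459, 0.889, 0.001, 0.002]
ft_force: [1.0, 2.4, 7.7]
finger_gap: 0.0107
finger_force: 60.6
[ 0.41611069 -0.18641828 -0.07616379]
shift [ 333.5 -398.9   85.8] yaw 125.39 turn None tool z [ 3.9e-03  1.0e-04 -1.0e+00]
```

```bash
python3 -m creep '[[[0,-0.15,0,6,5],[0,-0.3,0,12,5],[0.1,-0.5,0,18,5],[0.15,-0.6,0,23,5],[0.15,-0.6,0,23,5]]]'; python3 -c "
from h import *
print(state()['torque']);to(0,0,0)"; python3 -m creep '[[[0,0,0,1.5,5],[0,0,0,3,5],[0,0,0,3,5]]]'; python3 -c "
from h import *
print(state()['torque']);to(0,0,0)"
```

```text
time_s: 19.7
position: [0.5175, -0.041, 0.0879]
orientation: [0.626, 0.78, 0.001, 0.002]
ft_force: [0.7, 2.7, 8.0]
finger_gap: 0.011
finger_force: 60.6
[ 0.51872283 -0.18473663 -0.04078449]
shift [ 152.4 -496.6   85.8] yaw 102.53 turn None tool z [ 4.1e-03  2.0e-04 -1.0e+00]
time_s: 19.95
position: [0.5172, -0.041, 0.0878]
orientation: [0.644, 0.765, 0.001, 0.001]
ft_force: [-0.2, 2.3, 9.5]
finger_gap: 0.011
finger_force: 60.8
[0.48010289 0.06656558 0.08047095]
shift [ 128.2 -503.    86.1] yaw 99.77 turn None tool z [ 3.3e-03  2.0e-04 -1.0e+00]
```

```bash
python3 -m creep '[[[0,0,0,1.5,5],[0,0,0,3,5],[0,0,0,3,5]]]'; python3 -c "
from h import *
print(state()['torque']);to(0,0,0)"
```

```text
time_s: 20.2
position: [0.5168, -0.0411, 0.0877]
orientation: [0.664, 0.748, 0.001, 0.001]
ft_force: [-2.5, 1.5, 10.9]
finger_gap: 0.0108
finger_force: 61.0
[0.43981117 0.47432821 0.07632505]
shift [ 101.7 -508.5   86.5] yaw 96.77 turn None tool z [ 2.4e-03  2.0e-04 -1.0e+00]
```

```bash
python3 -m creep '[[[0,0,-1,-1,5],[0,0,-2,-2,5],[0,0,-3,-2,5],[0,0,-3.5,-2,5],[0,0,-3.5,-2,5]]]'; python3 -m creep '[[[0,0,-0.7,0,5],[0,0,-1.4,0,5],[0,0,-1.4,0,5]]]'; python3 -c "
from h import *
print(state()['torque']);to(0,0,0)"
```

```text
time_s: 20.62
position: [0.5167, -0.0411, 0.0908]
orientation: [0.65, 0.76, 0.001, 0.001]
ft_force: [0.2, 1.4, 7.5]
finger_gap: 0.0111
finger_force: 60.4
time_s: 20.87
position: [0.5166, -0.0411, 0.0914]
orientation: [0.65, 0.76, 0.001, 0.001]
ft_force: [4.1, 1.5, -1.3]
finger_gap: 0.0109
finger_force: 59.5
[ 0.35404216 -0.90220924 -0.01667152]
shift [ 120.2 -504.3   90.3] yaw 98.86 turn None tool z [ 2.2e-03  2.0e-04 -1.0e+00]
```

The stud locked: the spring force vanished exactly as the tip reached 43 mm. I release it, back off and check.

```bash
python3 -m creep '[[[0,0,0,0,11],[0,0,0,0,14],[0,0,0,0,20],[0,0,0,0,28],[0,0,0,0,35],[0,0,0,0,35]]]'; python3 -m creep '[[[0,0,-8,0,35],[0,0,-20,0,35],[0,0,-40,0,35],[0,0,-70,0,35],[0,0,-100,0,35],[0,0,-130,0,35]]]'; python3 -c "
from h import *
to(.42,-.30,.25)"
```

```text
time_s: 21.37
position: [0.5154, -0.0413, 0.0911]
orientation: [0.65, 0.76, -0.0, -0.0]
ft_force: [0.2, -0.1, -0.6]
finger_gap: 0.0352
finger_force: 0.0
time_s: 21.87
position: [0.5155, -0.0412, 0.224]
orientation: [0.65, 0.76, 0.0, 0.0]
ft_force: [0.6, -0.5, -0.2]
finger_gap: 0.0352
finger_force: 0.0
shift [-241.  -134.2  -26. ] yaw 98.86 turn None tool z [ 9.e-04 -2.e-04 -1.e+00]
```

```bash
python3 -m creep '[[[-20,-11,-26,0,35],[-50,-28,-26,0,35],[-80,-45,-26,0,35],[-110,-61,-26,0,35],[-140,-78,-26,0,35],[-170,-95,-26,0,35],[-200,-111,-26,0,35],[-225,-125,-26,0,35],[-241,-134,-26,0,35],[-241,-134,-26,0,35]]]'; python3 - <<'E'
from h import *
for n in('scene','top'):
    I,D=imaging.capture(n); np.savez('c6_'+n,I=I,D=D)
I=np.load('c6_scene.npz')['I'];J=np.load('c6_top.npz')['I']
o=np.hstack([cv2.resize(I[150:240,190:280],(400,400),interpolation=cv2.INTER_CUBIC),cv2.resize(J[140:230,205:295],(400,400),interpolation=cv2.INTER_CUBIC)])
cv2.imwrite('pics/f6.png',o[:,:,::-1])
W=cloud('top',np.load('c6_top.npz')['D']);q=W[...,:2]-B;c,s=np.cos(BY),np.sin(BY)
bx=1000*(c*q[...,0]+s*q[...,1]); by=1000*(-s*q[...,0]+c*q[...,1])
m=(abs(bx+30)<30)&(abs(by)<30);w=m&(W[...,2]>.085);f=m&(W[...,2]>.068)
for k in(w,f): print(k.sum(),np.median(W[k][:,2]),cv2.minAreaRect(np.float32(np.c_[bx[k],by[k]])))
J0=np.load('c_top.npz')['I']
E
```

```text
time_s: 22.7
position: [0.419, -0.3033, 0.2488]
orientation: [0.652, 0.758, -0.001, 0.001]
ft_force: [-0.4, 0.9, 0.1]
finger_gap: 0.0349
finger_force: 0.0
60 0.09721076094650982 ((-32.424713134765625, -1.3438053131103516), (35.21743392944336, 12.289348602294922), 84.8376693725586)
231 0.07319942743629797 ((-31.2554874420166, -0.8583488464355469), (56.23917770385742, 57.3358154296875), 1.2641361951828003)
```

View pics/f6.png

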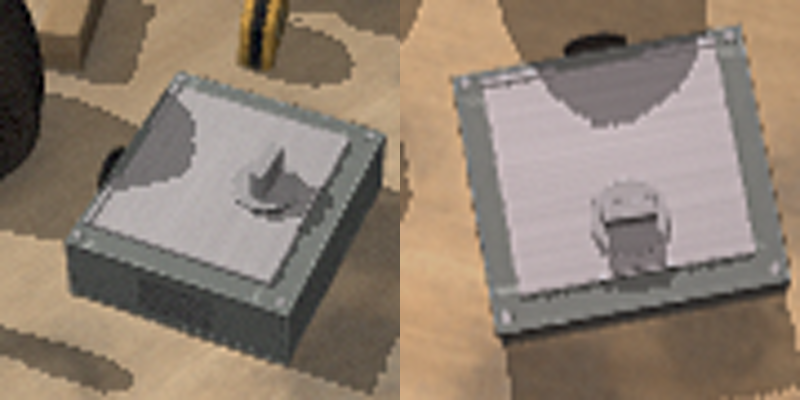

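The final crops show the stud seated in the panel, with its wing across box y at (270,175) left and (632,205) right. The flange is about 8 mm above the panel, matching a tip height of 43 mm. The bystanders in view are where they were.

```bash
python3 -c "
from bench import job_done
print(job_done())"
```

```text
the job is handed in; nothing more can be done
None
```

The panel is shut and the stud is locked a quarter turn clockwise in its notch. It held against a light pull, and the heaviest press I measured on the box was about 19 N. I handed the job in at about 23 s, with the robot clear of everything.

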